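Dose three laundry tablets and park the tray behind its catch

ROBOT

A 6-joint arm with a two-finger parallel gripper is mounted at the origin on the work surface. World frame = base frame: x ahead of the robot, y to its left, z up, the work surface at z = 0. Lengths are in mm, angles in rad, forces in N, time in s.
With the tool pointing down it reaches from about 275 to 825 mm from the base axis. Payload 5.2 kg.
Tool frame: the origin (TCP) lies at the very end of the fingers, on their centre line; the grasp point (between the pads) lies 19 mm behind it; z points along the fingers, y is the line along which they close (so a half turn about z gives the same grasp; the last joint's range is limited). The gripper opens to 93 mm and grips with 3 to 60 N. Pads are 15 mm wide; open, the fingers measure 128 mm over their backs; the gripper's body (75 mm by 188 mm) begins 65 mm behind the grasp point.
Start: joints at [0.922, 0.259, 1.535, -0, 1.348, -0.203], TCP at [237.129, 496.261, 218.653] pointing down, gripper open.
Joint ranges: [-3.14, 3.14], [-0.91, 2.08], [0.19, 2.58], [-1.22, 4.36], [0.22, 2.71], [-3.12, 3.12]. Speed limits (rad/s): [2.57, 2.57, 3.14, 3.14, 3.14, 3.14].

INTERFACE

Orientations are given as a unit quaternion [x, y, z, w].
In Python, from station import bot, imaging, job_done gives the robot as it stands.
- The arm moves only by the tool drive_tool, never from a script. Its argument "increments" is a list that holds one entry, the list of rows, each a list of 7 numbers: the finger opening in mm, from 0 to 93, then the shift along the tool's x, y, z in mm, then the turn, a rotation vector about the tool's x, y, z in rad. In form: [[[claw, x, y, z, wx, wy, wz], ...]]. A call has exactly 8 rows; each row shifts and turns the commanded pose from where the row before left it, along the tool's axes as they then stand; what a row does not reach is not made up. A row lasts 1/8 s, in which the tool goes at most 62.5 mm and 10.7 degrees, less where a joint would pass 70% of its speed; a pose out of reach is approached as far as the arm can. A call with a gripper value outside its range is refused whole. The fingers move at their own pace and stop on an object; "newtons" is the grip in N (left out, the last holds). Time passes only in rows, so rows that do not move let the fingers close, or fill a call up. It gives the time, the measured TCP pose, the force, the opening and the grip force at its end, in the units of the state.
- bot.get_obs(): the state, without advancing time (a new reading comes with each control period).
- imaging.snapshot(name): name is "scene" or "top" or "wrist"; returns a dict with "color" (400x640x3 uint8, blue, green, red), "K" (3x3 intrinsics, pixels), "camera_from_world" (4x4, takes a point from world to camera coordinates). Camera axes: x right, y up, looking along -z (the intrinsics and any distortion apply to the point x, -y, -z); pixel columns grow to the right and rows downward; lengths in mm; the calibration is good to about 2 mm. A picture is of the moment at which its call begins. There is no depth.
- job_done(): hands the job in; it is judged then, once.
The state is a dict: "time": time; "joint_positions": joint angles; "qd": joint speeds; "tau": joint torques, N m; "position": TCP position; "orientation": TCP orientation; "force": force on the tool from outside, world axes, zero at the start; "wrist_torque": the same for the moment, N m; "finger_gap": opening from 0.0 (shut) to 1.0 (fully open); "grasp_force": force on a finger pad.
Only numpy, scipy, OpenCV 4.12 (cv2) and the standard library are available. Lean on these libraries where they do the work, as an engineer would, in place of code of your own. Each camera call takes 0.05 s, during which the arm holds its last target. There are 200 camera calls.

TASK

Slowly tip the pouring cup by its blue bar until exactly three tablets have dropped into the grey tray, no more (the dial beside the tray shows each one's weight as it leaves the cup), and let the cup swing back onto its rest. Then slide the tray along its runner, without lifting it, fully home into the bay, so that its own edge lifts the yellow catch and the catch drops behind it. Do not touch the catch, and leave the amber bottle, the brush and the pegs where they are.

Things in the scene. Friction and masses are not known exactly. Their poses are not given: they have to be found in the camera images.
- station: White dosing station fixed on the counter: board 463 x 144 mm, 8 mm thick, with the pouring cup at its +y end, then the tray runner (first a weighing deck with a dial beside it), then the bay with the yellow catch and, on its -x side, a hold-down strip 57 mm high. Origin: middle of the board's underside, z up. Tablets pour, and the tray slides, along its -y axis. Home, the tray's middle is at y = -170 mm, front on the end stop (44 mm high).
- cup: Pouring cup: round-bellied, one tablet wide (46 mm over its clear cheeks), belly inside radius 92 mm, open top, blue crossbar above. Origin on its pivot pins, at x 0, y +50, z 62 mm of the station; its x axis is the pivot axis, the station's x. It carries its own weight back: let go, it swings home onto a rubber rest.
- cup_tilt (a joint): Tilt of the cup about its pivot, rad: 0 = home on its rest, grows as the crossbar goes towards the station's -y, at most 1.2. Swings freely. Tilted slowly, tablets leave one by one: the first at 0.42 to 0.65, each next one after a further 0.08 to 0.25. Tilted fast or in steps over 0.05, two can go together. A tablet may need 0.4 s after a small step to roll over the lip.
- cup_bar (a point): Middle of the cup's blue crossbar, 11 mm thick, 64 mm long along the station's x: with the cup home it is 60 mm behind the pivot (towards +y) and 128 mm above it, 190 mm over the counter. 36 mm free below it down to the cheeks' rims. Pushing it towards -y takes 1 to 3 N.
- cup_belly (a point): Centre of the belly's curve, in the cup; a tablet in the cup has its centre 75 mm from it, one that has left is over 100 mm away.
- tray_in (a point): The grey dosing tray, 100 mm along the runner, 80 mm wide, 40 mm tall, walls 5 mm, about 0.25 kg, loose between low side rails with 2.5 mm play, its underside about 10 mm over the counter (2 mm lower in the bay). The point is at its middle, 4 mm above its underside; axes as the station's. Its floor falls to the front, so tablets roll to the -y end; they stand at most 45 mm above its underside. It starts under the cup's lip.
- tray_tab (a point): Middle of the blue upright tab on the tray's front (-y) wall: 10 mm thick along the runner, 30 mm wide, from the 40 mm rim to 70 mm above the tray's underside; the point is 57 mm above the underside, 45 mm ahead of the tray's middle. Slide the tray by pushing the tab's +y face towards -y, or pinch it. Sliding takes 1 to 2 N.
- catch: Yellow hinged gravity catch beside the bay, on the station's +x side: an arm 58 mm long on a pin, with a sloped nose reaching over the tray's +x side wall. Origin on the pin, z 46 mm over the counter. The tray's front edge lifts the nose by its slope and it rides on the side wall; behind the tray it drops.
- catch_lift (a joint): Angle of the catch, rad: 0 = down, about 0.18 while it rides on the tray's wall, 0.7 at most. Falls by its own weight.
- catch_nose (a point): Underside of the catch's nose at its upright back face, 38 mm over the counter when down, 10 mm below the tray's rim. With the tray fully home this face stands 6 mm behind the tray's rear wall.
- needle_turn (a joint): Red needle of the weighing deck's dial (dial 60 mm across, on the station's +x side), rad: turns clockwise seen from above as the deck under the tray takes weight, and settles within 0.3 s. Its start depends on the tray's weight (0 to 1); each tablet that has passed from the cup into the tray turns it 0.20 to 0.24 further. Back to 0 once the tray has slid off the deck.
- tab1_center (a point): Centre of tablet 1: hard blue ball, 34 mm across, about 32 g. Nearest the lip, the first to drop.
- tab2_center (a point): Centre of tablet 2: hard blue ball, 34 mm across, about 32 g. Number 2 in the row from the lip.
- tab3_center (a point): Centre of tablet 3: hard blue ball, 34 mm across, about 32 g. Number 3 in the row from the lip.
- tab4_center (a point): Centre of tablet 4: hard blue ball, 34 mm across, about 32 g. Number 4 in the row from the lip.
- tab5_center (a point): Centre of tablet 5: hard blue ball, 34 mm across, about 32 g. Number 5 in the row from the lip.
- stain_spray: Slim amber bottle with black cap, 52 mm across, 170 mm tall; a bystander. Origin: middle of its underside.
- lint_brush: Wooden lint brush lying on the counter; a bystander. Origin: middle of its underside.
- peg1: Wooden clothes peg, 72 mm long, 10 mm tall, lying on the counter; a bystander. Origin: middle of its underside.
- peg2: Second wooden clothes peg like peg1; a bystander. Origin: middle of its underside.

How it is judged (in metres and radians):
On the way, in this order (a step that is already met when the one before it is completed fails the run):
1. With the cup tipped, three tablets lie in the tray and the other two are still in the cup (x of tab1_center in the frame of tray_in between -0.036 and 0.036 m and y of tab1_center in the frame of tray_in between -0.046 and 0.046 m and z of tab1_center in the frame of tray_in between 0 and 0.04 m and x of tab2_center in the frame of tray_in between -0.036 and 0.036 m and y of tab2_center in the frame of tray_in between -0.046 and 0.046 m and z of tab2_center in the frame of tray_in between 0 and 0.04 m and x of tab3_center in the frame of tray_in between -0.036 and 0.036 m and y of tab3_center in the frame of tray_in between -0.046 and 0.046 m and z of tab3_center in the frame of tray_in between 0 and 0.04 m and distance between each of tab4_center, tab5_center and cup_belly below 0.088 m and value of joint cup_tilt above 0.25 rad), for 0.02 s.
2. With the three tablets in it, the tray lifts the catch with its own edge (x of tab1_center in the frame of tray_in between -0.036 and 0.036 m and y of tab1_center in the frame of tray_in between -0.046 and 0.046 m and z of tab1_center in the frame of tray_in between 0 and 0.04 m and x of tab2_center in the frame of tray_in between -0.036 and 0.036 m and y of tab2_center in the frame of tray_in between -0.046 and 0.046 m and z of tab2_center in the frame of tray_in between 0 and 0.04 m and x of tab3_center in the frame of tray_in between -0.036 and 0.036 m and y of tab3_center in the frame of tray_in between -0.046 and 0.046 m and z of tab3_center in the frame of tray_in between 0 and 0.04 m and distance between each of tab4_center, tab5_center and cup_belly below 0.088 m and value of joint catch_lift above 0.08 rad and y of tray_in in the frame of station below -0.04 m), for 0.05 s.
At the end, for the whole second after the job is handed in: Tablets 1 to 3 lie inside the tray and 4 and 5 inside the cup; the cup is back on its rest (within 0.05 rad); the tray is flat on its runner within about 5 mm of fully home, with the catch down (within 0.04 rad) behind it (x of tab1_center in the frame of tray_in between -0.036 and 0.036 m and y of tab1_center in the frame of tray_in between -0.046 and 0.046 m and z of tab1_center in the frame of tray_in between 0 and 0.04 m and x of tab2_center in the frame of tray_in between -0.036 and 0.036 m and y of tab2_center in the frame of tray_in between -0.046 and 0.046 m and z of tab2_center in the frame of tray_in between 0 and 0.04 m and x of tab3_center in the frame of tray_in between -0.036 and 0.036 m and y of tab3_center in the frame of tray_in between -0.046 and 0.046 m and z of tab3_center in the frame of tray_in between 0 and 0.04 m and distance between each of tab4_center, tab5_center and cup_belly below 0.088 m and y of tray_in in the frame of station between -0.176 and -0.1645 m and z of tray_in in the frame of station below 0.018 m and value of joint catch_lift below 0.04 rad and value of joint cup_tilt below 0.05 rad and linear speed of cup below 0.02 m/s); the robot touches nothing.
It fails at once if a fourth tablet leaves the cup (distance between any of tab4_center, tab5_center and cup_belly above 0.1 m).
It fails at once if the tray is lifted off its runner (z of tray_in in the frame of station above 0.032 m).
It fails at once if the robot touches the catch (contact force between any of the fingers, the arm and catch above 1 N).
It fails at once if the amber bottle, the brush or a peg is moved by more than 40 mm (distance of any of stain_spray, lint_brush, peg1, peg2 from where it was at the start of the episode above 0.04 m).
It also fails if it takes over 72 s, if anything falls off the work surface, if the arm or the gripper's body presses on something with over 40 N, if the wrist force passes 120 N, or if a joint passes its speed limit or range.

## Working session

There is one attempt and no reset: what is moved stays moved. The work goes in short steps, Python scripts to look and compute and a tool call to move; the robot and the scene stay as the last step left them, time stands still between calls to the robot, and variables do not carry over. Pictures are saved under pics/ and viewed, at most 10 in all, crops included, and the job is handed in when it is done.

Besides the shell and the picture viewer there is one more tool, called after "Request:" as name([rows], argument=value, ...), one row to a line, values as JSON. drive_tool: Moves the arm, as the interface text tells. Its arguments: {"type":"object","properties":{"increments":{"type":"array"},"newtons":{"type":"number"}},"required":["increments"]}

```bash
mkdir -p pics
python3 - <<'E'
from station import bot, imaging
import cv2,numpy as np
for n in("scene","top"):
    s=imaging.snapshot(n); cv2.imwrite(f"pics/{n}0.png",s["color"]); np.savez(f"{n}.npz",K=s["K"],T=s["camera_from_world"]); print(n,[k for k in s],np.array(s["K"]).round(1).tolist(),np.array(s["camera_from_world"]).round(3).tolist())
print(bot.get_obs())
E
```

```text
scene ['color', 'K', 'camera_from_world'] [[408.6, 0.0, 319.4], [0.0, 408.6, 206.2], [0.0, 0.0, 1.0]] [[0.702, 0.712, 0.013, -419.653], [-0.43, 0.41, 0.804, 117.243], [0.567, -0.57, 0.594, -1439.639], [0.0, 0.0, 0.0, 1.0]]
top ['color', 'K', 'camera_from_world'] [[400.5, 0.0, 325.1], [0.0, 400.5, 197.8], [0.0, 0.0, 1.0]] [[-0.018, -0.999, -0.032, 42.927], [0.997, -0.021, 0.079, -594.34], [-0.08, -0.03, 0.996, -1150.201], [0.0, 0.0, 0.0, 1.0]]
{'time': 0.1, 'joint_positions': array([ 9.22210466e-01,  2.59239233e-01,  1.53596791e+00,  2.45378706e-05,
        1.34799270e+00, -2.02801238e-01]), 'qd': array([-7.20972678e-05, -2.32386277e-03, -1.80296872e-03, -8.23494912e-04,
        1.30874518e-03, -4.22101668e-04]), 'tau': array([ 1.97292626e-03, -4.38205862e+01, -2.84642744e+01,  7.20549608e-02,
        3.62736324e-02, -9.29414932e-05]), 'position': array([236.812755  , 495.86803172, 217.91976105]), 'orientation': array([ 2.21053888e-01,  9.75261264e-01, -7.26938412e-04, -3.42743532e-04]), 'force': array([ 0.34839218, -0.75665233, -0.48588534]), 'wrist_torque': array([ 0.02833392,  0.02574187, -0.06322852]), 'grasp_force': 0.0, 'finger_gap': 1.0003115781018015}
```

View pics/scene0.png

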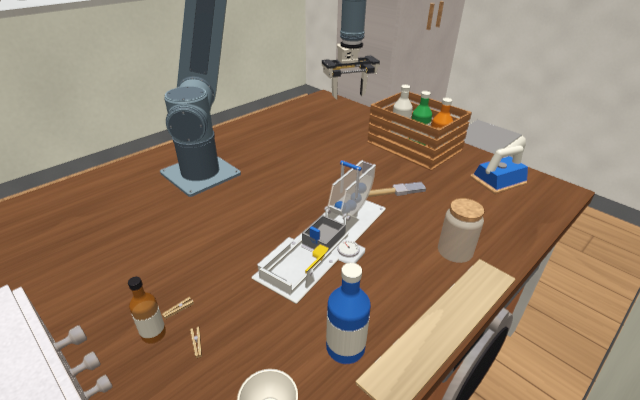

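View pics/top0.png

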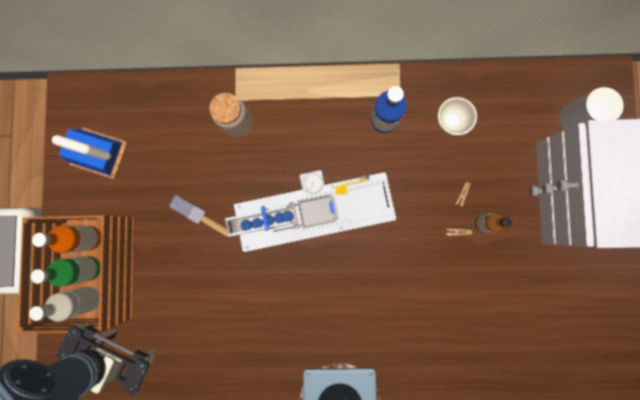

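The scene view shows the station in the middle, with the cup's bar at about (350,165). In the top view the board runs from (240,225) to (390,195), the bar is near (265,218) and the tray near (318,210). I'll enlarge both.

Run:
```python
import cv2
a=cv2.imread("pics/top0.png")[160:260,220:410]; cv2.imwrite("pics/topc.png",cv2.resize(a,None,fx=4,fy=4,interpolation=cv2.INTER_CUBIC))
```

```text
(no output)
```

View pics/topc.png

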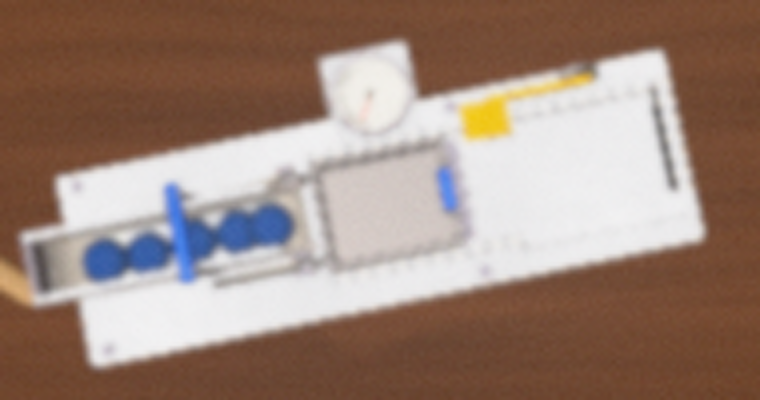

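The crop shows the board's corners at (57,177), (663,50), (705,238) and (95,367). The bar runs from (171,185) to (188,280), the tab is at (447,190), and the dial is at (370,92) with its needle pointing down-left. Next I'll fit the station pose and check it against the bar and tab.

```bash
cat > h.py <<'E'
import numpy as np,cv2
from scipy.optimize import least_squares
C={n:np.load(n+".npz") for n in("scene","top")}
def proj(n,P,c=None):
    c=C[n] if c is None else c
    p=np.atleast_2d(P)@c["T"][:3,:3].T+c["T"][:3,3]
    q=np.c_[p[:,0],-p[:,1],-p[:,2]]@c["K"].T
    return q[:,:2]/q[:,2:]
def ray(n,uv,z):
    T=C[n]["T"];K=C[n]["K"];R=T[:3,:3];o=-R.T@T[:3,3]
    d=np.linalg.inv(K)@[*uv,1];d=R.T@[d[0],-d[1],-d[2]]
    return o+d*(z-o[2])/d[2]
E
cat > a.py <<'E'
from h import *
cr=lambda p:np.array(p)/4-.375+[220,160]
w=np.array([ray("top",cr(p),8) for p in [(57,177),(663,50),(705,238),(95,367)]])
l=np.array([[72,231.5],[72,-231.5],[-72,-231.5],[-72,231.5]])
R=lambda a:np.array([[np.cos(a),-np.sin(a)],[np.sin(a),np.cos(a)]])
s=least_squares(lambda q:(l@R(q[2]).T+q[:2]-w[:,:2]).ravel(),[500,0,0])
q=s.x;print(q,s.fun.round(1));np.save("st.npy",q)
L=lambda p:((p[:2]-q[:2])@R(q[2])).round(1)
for nm,p,z in [("barA",(171,185),190),("barB",(188,280),190),("tab",(447,190),80),("dial",(370,92),20)]:
    W=ray("top",cr(p),z);print(nm,W.round(1),L(W))
print("scene bar",L(ray("scene",(350,165),190)))
W=lambda x,y:(R(q[2])@[x,y]+q[:2]).round(1)
print("bar exp",W(0,110),"pivot",W(0,50),"home tab",W(0,-215))
E
python3 a.py
```

```text
[5.56005752e+02 6.45988532e+01 1.88351309e-01] [-0.3  0.2  0.9 -0.7 -0.4 -1.  -0.2  1.6]
barA [564.5 185.3 190. ] [ 31. 117.]
barB [504.5 174.9 190. ] [-29.9 118. ]
tab [564.1  12.8  80. ] [ -1.8 -52.4]
dial [641.1  69.2  20. ] [ 84.4 -11.4]
scene bar [ -0.9 116.2]
bar exp [535.4 172.7] pivot [546.6 113.7] home tab [ 596.3 -146.6]
```

The fit agrees with the given sizes; the bar measures y≈117 against 110 expected. I want the cup's shape before choosing heights.

```bash
cat >> h.py <<'E'
q=np.load("st.npy")
R2=lambda a:np.array([[np.cos(a),-np.sin(a)],[np.sin(a),np.cos(a)]])
W=lambda x,y,z:np.r_[R2(q[2])@[x,y]+q[:2],z]
def loc(p): return np.r_[(np.array(p[:2])-q[:2])@R2(q[2]),p[2]]
E
python3 - <<'E'
import cv2
from h import *
a=cv2.imread("pics/scene0.png")[145:300,245:400]; cv2.imwrite("pics/sc.png",cv2.resize(a,None,fx=3.8,fy=3.8,interpolation=cv2.INTER_CUBIC))
for p in [(0,110,190),(23,110,148),(23,200,148),(23,250,148),(0,145,175)]: print(p,((proj("scene",W(*p))[0]-[245,145])*3.8).round())
from station import bot
o=bot.get_obs(); P=o["position"]; T=W(0,145,230)
print("target",T,"diff local frame",loc(T)-loc(P))
E
```

```text
(0, 110, 190) [396.  80.]
(23, 110, 148) [419. 139.]
(23, 200, 148) [479.  87.]
(23, 250, 148) [509.  61.]
(0, 145, 175) [419.  78.]
target [528.85600759 207.03442235 230.        ] diff local frame [ 232.79715989 -338.40744323   12.08023895]
```

View pics/sc.png

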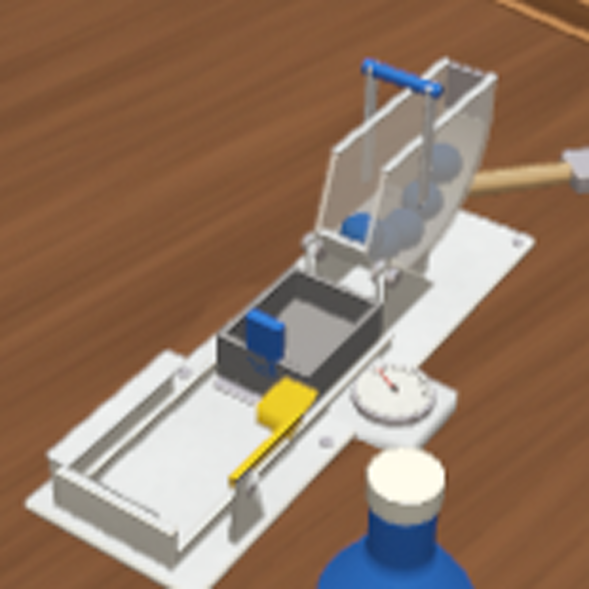

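The bar is at (403,78), close to its predicted position, and the rims look flat and low behind it. I'll turn the tool so that x = station +y and y = station +x, with the fingers shut.

Request:
drive_tool([
  [[0,0,0,-2,0,0,0.117],[0,0,0,-2,0,0,0.117],[0,0,0,-2,0,0,0.117],[0,0,0,-2,0,0,0.117],[0,0,0,-2,0,0,0.117],[0,0,0,-2,0,0,0.117],[0,0,0,0,0,0,0.117],[0,0,0,0,0,0,0.118]],
], newtons=20)

```text
time: 1.1
position: [236.9, 496.0, 230.2]
orientation: [0.639, 0.769, -0.001, 0.0]
force: [1.3, 0.5, -0.2]
finger_gap: 0.189
grasp_force: 0.0
```

Request:
drive_tool([
  [[0,-42,29,0,0,0,0],[0,-42,29,0,0,0,0],[0,-42,29,0,0,0,0],[0,-42,29,0,0,0,0],[0,-42,29,0,0,0,0],[0,-42,29,0,0,0,0],[0,-42,29,0,0,0,0],[0,-42,29,0,0,0,0]],
])

```text
time: 2.1
position: [528.6, 208.2, 230.3]
orientation: [0.638, 0.77, -0.0, -0.0]
force: [-0.2, -0.2, 1.4]
finger_gap: 0.006
grasp_force: 0.0
```

```bash
cat > s.py <<'E'
from h import *
from station import bot,imaging
from scipy.spatial.transform import Rotation as Ro
o=bot.get_obs()
R=Ro.from_quat(o["orientation"]).as_matrix()
print("t",o["time"],"loc",loc(o["position"]).round(1),"toolx rel",round(np.arctan2(R[1,0],R[0,0])-q[2]-np.pi/2,3),"toolz",R[:,2].round(3),"F",(np.r_[R2(q[2]).T@o["force"][:2],o["force"][2]]).round(2))
E
python3 s.py
```

```text
t 2.1 loc [ -0.  146.2 230.3] toolx rel -0.0 toolz [-0.001 -0.    -1.   ] F [-0.22 -0.17  1.4 ]
```

Request:
drive_tool([
  [[0,0,0,13,0,0,0],[0,0,0,13,0,0,0],[0,0,0,13,0,0,0],[0,0,0,13,0,0,0],[0,-3,0,0,0,0,0],[0,-3,0,0,0,0,0],[0,-3,0,0,0,0,0],[0,-3,0,0,0,0,0]],
])

```text
time: 3.1
position: [530.4, 197.5, 179.2]
orientation: [0.638, 0.77, 0.0, 0.0]
force: [0.2, 0.7, -0.1]
finger_gap: 0.004
grasp_force: 0.0
```

Request:
drive_tool([
  [[0,-3,0,0,0,0,0],[0,-3,0,0,0,0,0],[0,-3,0,0,0,0,0],[0,-3,0,0,0,0,0],[0,-3,0,0,0,0,0],[0,-3,0,0,0,0,0],[0,-3,0,0,0,0,0],[0,0,0,0,0,0,0]],
])

```text
time: 4.1
position: [534.2, 176.9, 178.7]
orientation: [0.638, 0.77, 0.0, 0.0]
force: [-1.1, 3.7, 3.0]
finger_gap: 0.004
grasp_force: 2.0
```

```bash
python3 s.py
python3 - <<'E'
from h import *
from station import imaging
a=imaging.snapshot("scene")["color"];b=imaging.snapshot("top")["color"]
cv2.imwrite("pics/s1.png",a);cv2.imwrite("pics/t1.png",b)
A=cv2.resize(a[145:265,290:410],None,fx=4,fy=4,interpolation=cv2.INTER_CUBIC)
B=cv2.resize(b[165:245,225:305],None,fx=4,fy=4,interpolation=cv2.INTER_CUBIC)
c=np.zeros((480,800,3),np.uint8);c[:480,:480]=A;c[:320,480:]=B;cv2.imwrite("pics/v1.png",c)
E
```

```text
t 4.1 loc [ -0.4 114.4 178.7] toolx rel -0.001 toolz [ 0. -0. -1.] F [-0.41  3.87  3.03]
```

View pics/v1.png

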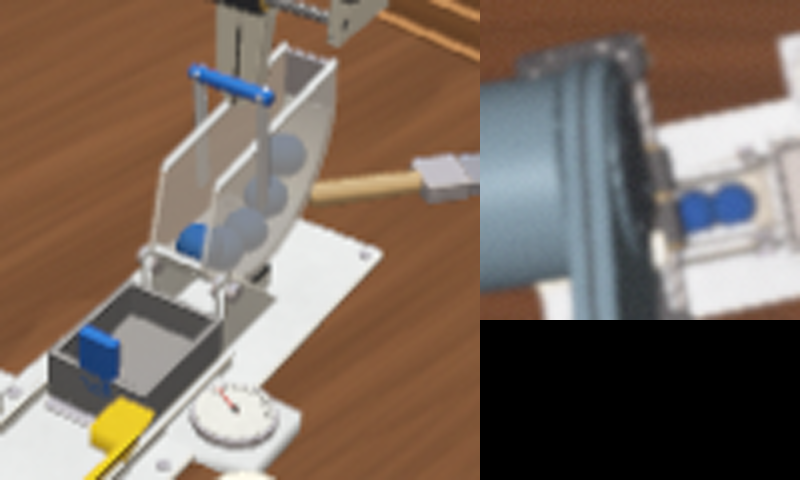

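The fingers are on the bar, which is at (232,86) in the left panel and just starting to move. All five tablets are in the cup and the needle reads up-left. I'll write a monitor for the tilt, needle and blue pixels in the tray.

```bash
cat > m.py <<'E'
from h import *
import sys
from scipy.optimize import minimize_scalar
def bar(img):   # scene centroid of blue bar: highest blue component
    h=cv2.cvtColor(img,cv2.COLOR_BGR2HSV)
    m=cv2.inRange(h,(105,150,70),(120,255,255)); m[:150]=0;m[215:]=0;m[:,:290]=0;m[:,400:]=0
    n,l,s,c=cv2.connectedComponentsWithStats(m)
    i=min((i for i in range(1,n) if s[i,4]>15),key=lambda i:s[i,1]); return c[i],s[i]
def bp(t): a=.4384-t; return W(0,50+141.4*np.sin(a),62+141.4*np.cos(a))
c0,_=bar(cv2.imread("pics/scene0.png")); off=c0-proj("scene",bp(0))[0]
def tilt(img):
    c,s=bar(img); f=lambda t:np.sum((proj("scene",bp(t))[0]+off-c)**2)
    r=minimize_scalar(f,bounds=(-.1,1.3),method="bounded"); return r.x,r.fun**.5,s[4]
DC=W(84.4,-11.4,20)
def needle(img):
    v,u=np.mgrid[238:262,334:364]; a=img[238:262,334:364].astype(float)
    w=np.clip(a[...,2]-np.maximum(a[...,0],a[...,1])-25,0,None)
    if w.sum()<30:return None
    P=np.array([loc(ray("scene",(x,y),22)) for x,y in zip(u[w>0],v[w>0])]);w=w[w>0]
    c=(P*w[:,None]).sum(0)/w.sum(); return c[:2]
def traybl(img,cam,y0=-7):
    P=[W(x,y,z) for x,y in((-34,-37),(34,-37),(34,42),(-34,42)) for z in(20,)]
    P=[W(x,y+y0,22) for x,y in((-34,-37),(34,-37),(34,42),(-34,42))]
    m=np.zeros(img.shape[:2],np.uint8);cv2.fillPoly(m,[proj(cam,P).astype(np.int32)],255)
    h=cv2.cvtColor(img,cv2.COLOR_BGR2HSV);b=cv2.inRange(h,(105,130,50),(125,255,255))
    return int(((m>0)&(b>0)).sum())
def run(a,b):
    N=needle(a);d=N-np.array([84.4,-11.4]) if N is not None else [0,0]
    print("tilt %.3f res %.2f n%d"%tilt(a),"needle",N,"ang %.3f"%np.arctan2(d[1],d[0]),"blue",traybl(a,"scene"),traybl(b,"top"))
if __name__=="__main__":
    print("base");run(cv2.imread("pics/scene0.png"),cv2.imread("pics/top0.png"))
    run(cv2.imread("pics/s1.png"),cv2.imread("pics/t1.png"))
E
python3 m.py
cat > now.py <<'E'
import s,m
from station import imaging
a=imaging.snapshot("scene")["color"];b=imaging.snapshot("top")["color"]
m.run(a,b);m.cv2.imwrite("pics/now_s.png",a);m.cv2.imwrite("pics/now_t.png",b)
E
```

```text
base
tilt -0.000 res 0.00 n47 needle [104.04132665   5.05166533] ang 0.697 blue 78 0
tilt 0.051 res 1.09 n53 needle [103.9320977    5.08617881] ang 0.701 blue 78 0
```

Request:
drive_tool([
  [[0,-2.5,0,0,0,0,0],[0,-2.5,0,0,0,0,0],[0,-2.5,0,0,0,0,0],[0,-2.5,0,0,0,0,0],[0,-2.5,0,0,0,0,0],[0,-2.5,0,0,0,0,0],[0,-2.5,0,0,0,0,0],[0,-2.5,0,0,0,0,0]],
])

```text
time: 5.2
position: [537.8, 157.2, 178.6]
orientation: [0.638, 0.77, -0.0, 0.0]
force: [-0.2, 3.7, 3.4]
finger_gap: 0.008
grasp_force: 1.6
```

Request:
drive_tool([
  [[0,-2.5,0,0,0,0,0],[0,-2.5,0,0,0,0,0],[0,-2.5,0,0,0,0,0],[0,-2.5,0,0,0,0,0],[0,-2.5,0,0,0,0,0],[0,-2,0,0,0,0,0],[0,-2,0,0,0,0,0],[0,-2,0,0,0,0,0]],
])

```text
time: 6.2
position: [541.2, 139.1, 178.6]
orientation: [0.638, 0.77, -0.0, -0.0]
force: [-0.3, 2.2, 1.9]
finger_gap: 0.006
grasp_force: 1.2
```

```bash
python3 now.py
```

```text
t 6.2 loc [ -0.6  76.  178.6] toolx rel -0.0 toolz [-0. -0. -1.] F [0.13 2.25 1.9 ]
tilt 0.372 res 1.58 n62 needle [103.98300364   4.91501171] ang 0.695 blue 78 0
```

Request:
drive_tool([
  [[0,-0.8,0,0,0,0,0],[0,-0.8,0,0,0,0,0],[0,-0.8,0,0,0,0,0],[0,-0.8,0,0,0,0,0],[0,-0.8,0,0,0,0,0],[0,-0.8,0,0,0,0,0],[0,-0.8,0,0,0,0,0],[0,-0.8,0,0,0,0,0]],
])

```text
time: 7.3
position: [542.4, 133.0, 178.7]
orientation: [0.638, 0.77, 0.0, -0.0]
force: [-1.0, 2.7, 1.0]
finger_gap: 0.007
grasp_force: 1.1
```

```bash
python3 now.py
```

```text
t 7.3 loc [ -0.5  69.7 178.7] toolx rel -0.0 toolz [ 0.  0. -1.] F [-0.46  2.79  1.04]
tilt 0.423 res 1.47 n63 needle [103.89508796   5.14085147] ang 0.704 blue 78 0
```

Request:
drive_tool([
  [[0,-0.8,0,0,0,0,0],[0,-0.8,0,0,0,0,0],[0,-0.8,0,0,0,0,0],[0,-0.8,0,0,0,0,0],[0,-0.8,0,0,0,0,0],[0,-0.8,0,0,0,0,0],[0,-0.8,0,0,0,0,0],[0,-0.8,0,0,0,0,0]],
])

```text
time: 8.4
position: [543.6, 126.7, 178.6]
orientation: [0.638, 0.77, -0.0, 0.0]
force: [0.2, 2.3, 0.7]
finger_gap: 0.009
grasp_force: 1.0
```

```bash
python3 now.py
```

```text
t 8.4 loc [ -0.6  63.3 178.6] toolx rel -0.0 toolz [-0. -0. -1.] F [0.64 2.24 0.68]
tilt 0.472 res 1.37 n64 needle [103.94418086   4.90737552] ang 0.695 blue 78 0
```

Request:
drive_tool([
  [[0,-0.8,0,0,0,0,0],[0,-0.8,0,0,0,0,0],[0,-0.8,0,0,0,0,0],[0,-0.8,0,0,0,0,0],[0,-0.8,0,0,0,0,0],[0,-0.8,0,0,0,0,0],[0,-0.8,0,0,0,0,0],[0,-0.8,0,0,0,0,0]],
])

```text
time: 9.5
position: [544.7, 120.4, 178.5]
orientation: [0.638, 0.77, -0.0, -0.0]
force: [0.6, 1.9, -0.9]
finger_gap: 0.002
grasp_force: 0.9
```

```bash
python3 now.py
```

```text
t 9.5 loc [ -0.6  56.9 178.5] toolx rel -0.0 toolz [-0.  0. -1.] F [ 0.99  1.74 -0.86]
tilt 0.517 res 1.57 n64 needle [103.20196275   5.2058355 ] ang 0.723 blue 123 57
```

Request:
drive_tool([
  [[0,-0.6,0,0,0,0,0],[0,-0.6,0,0,0,0,0],[0,-0.6,0,0,0,0,0],[0,-0.6,0,0,0,0,0],[0,-0.6,0,0,0,0,0],[0,-0.6,0,0,0,0,0],[0,-0.6,0,0,0,0,0],[0,-0.6,0,0,0,0,0]],
])

```text
time: 10.6
position: [545.6, 115.7, 178.6]
orientation: [0.638, 0.77, -0.0, -0.0]
force: [-0.9, 2.1, -1.7]
finger_gap: 0.001
grasp_force: 0.9
```

```bash
python3 now.py
```

```text
t 10.6 loc [ -0.7  52.1 178.6] toolx rel -0.0 toolz [-0. -0. -1.] F [-0.51  2.26 -1.71]
tilt 0.552 res 1.78 n64 needle [102.75815203   5.15037624] ang 0.734 blue 129 56
```

The first tablet dropped at tilt ≈0.51: one ball shows in the tray and the needle has moved about 1.2 mm. Continuing.

Request:
drive_tool([
  [[0,-0.6,0,0,0,0,0],[0,-0.6,0,0,0,0,0],[0,-0.6,0,0,0,0,0],[0,-0.6,0,0,0,0,0],[0,-0.6,0,0,0,0,0],[0,-0.6,0,0,0,0,0],[0,-0.6,0,0,0,0,0],[0,-0.6,0,0,0,0,0]],
])

```text
time: 11.7
position: [546.7, 111.0, 178.7]
orientation: [0.638, 0.77, 0.0, 0.0]
force: [0.6, 1.4, -1.3]
finger_gap: 0.006
grasp_force: 0.9
```

```bash
python3 now.py
```

```text
t 11.7 loc [ -0.5  47.3 178.7] toolx rel -0.0 toolz [ 0. -0. -1.] F [ 0.83  1.28 -1.35]
tilt 0.590 res 1.54 n61 needle [102.6911323   5.3146495] ang 0.740 blue 128 56
```

Request:
drive_tool([
  [[0,-0.6,0,0,0,0,0],[0,-0.6,0,0,0,0,0],[0,-0.6,0,0,0,0,0],[0,-0.6,0,0,0,0,0],[0,-0.6,0,0,0,0,0],[0,-0.6,0,0,0,0,0],[0,-0.6,0,0,0,0,0],[0,-0.6,0,0,0,0,0]],
])

```text
time: 12.8
position: [547.5, 106.2, 178.6]
orientation: [0.638, 0.77, -0.0, -0.0]
force: [-0.3, 1.6, -1.0]
finger_gap: 0.011
grasp_force: 0.9
```

```bash
python3 now.py
```

```text
t 12.8 loc [ -0.6  42.5 178.6] toolx rel -0.0 toolz [-0. -0. -1.] F [ 0.02  1.66 -0.95]
tilt 0.624 res 1.77 n63 needle [102.81389616   4.94320113] ang 0.726 blue 128 57
```

Request:
drive_tool([
  [[0,-0.6,0,0,0,0,0],[0,-0.6,0,0,0,0,0],[0,-0.6,0,0,0,0,0],[0,-0.6,0,0,0,0,0],[0,-0.6,0,0,0,0,0],[0,-0.6,0,0,0,0,0],[0,-0.6,0,0,0,0,0],[0,-0.6,0,0,0,0,0]],
])

```text
time: 13.9
position: [548.4, 101.5, 178.7]
orientation: [0.638, 0.77, -0.0, 0.0]
force: [0.7, 1.8, -1.5]
finger_gap: 0.001
grasp_force: 0.9
```

```bash
python3 now.py
```

```text
t 13.9 loc [ -0.6  37.7 178.7] toolx rel -0.0 toolz [-0. -0. -1.] F [ 1.05  1.66 -1.52]
tilt 0.662 res 1.66 n60 needle [102.80619922   5.22647562] ang 0.735 blue 128 57
```

Request:
drive_tool([
  [[0,-0.6,0,0,0,0,0],[0,-0.6,0,0,0,0,0],[0,-0.6,0,0,0,0,0],[0,-0.6,0,0,0,0,0],[0,-0.6,0,0,0,0,0],[0,-0.6,0,0,0,0,0],[0,-0.6,0,0,0,0,0],[0,-0.6,0,0,0,0,0]],
])

```text
time: 15.0
position: [549.3, 96.8, 178.7]
orientation: [0.638, 0.77, 0.0, 0.0]
force: [0.4, 1.5, -1.0]
finger_gap: 0.006
grasp_force: 0.8
```

```bash
python3 now.py
```

```text
t 15.0 loc [ -0.6  32.9 178.7] toolx rel -0.0 toolz [ 0. -0. -1.] F [ 0.65  1.38 -1.01]
tilt 0.697 res 1.76 n64 needle [103.38173077   5.48553279] ang 0.727 blue 220 80
```

Blue pixels jumped, so tablet 2 is dropping. I'll hold still and check.

Request:
drive_tool([
  [[0,0,0,0,0,0,0],[0,0,0,0,0,0,0],[0,0,0,0,0,0,0],[0,0,0,0,0,0,0],[0,-0.3,0,0,0,0,0],[0,-0.3,0,0,0,0,0],[0,-0.3,0,0,0,0,0],[0,-0.3,0,0,0,0,0]],
])

```text
time: 16.1
position: [549.5, 95.7, 178.6]
orientation: [0.638, 0.77, -0.0, -0.0]
force: [0.2, 2.2, -1.1]
finger_gap: 0.005
grasp_force: 0.8
```

```bash
python3 now.py
python3 - <<'E'
import cv2,numpy as np
a=cv2.imread("pics/now_s.png");b=cv2.imread("pics/now_t.png")
c=np.zeros((480,800,3),np.uint8);c[:,:480]=cv2.resize(a[150:270,285:405],None,fx=4,fy=4,interpolation=2);c[:320,480:]=cv2.resize(b[165:245,270:350],None,fx=4,fy=4,interpolation=2);cv2.imwrite("pics/v2.png",c)
E
```

```text
t 16.1 loc [ -0.6  31.8 178.6] toolx rel -0.0 toolz [-0.  0. -1.] F [ 0.6   2.12 -1.13]
tilt 0.706 res 1.74 n63 needle [103.48174611   5.52370529] ang 0.726 blue 222 72
```

View pics/v2.png

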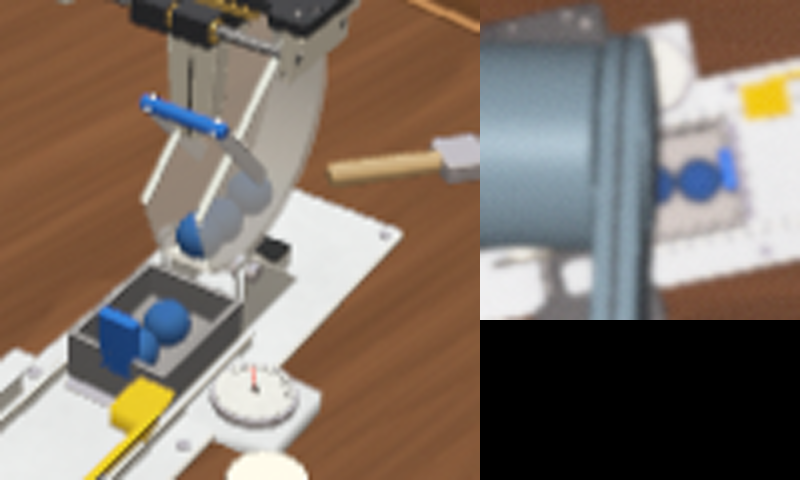

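Two tablets are in the tray (168,322 and 145,348) and three are in the cup, with the needle now upright. Going on for the third.

Request:
drive_tool([
  [[0,-0.6,0,0.3,0,0,0],[0,-0.6,0,0.3,0,0,0],[0,-0.6,0,0.3,0,0,0],[0,-0.6,0,0.3,0,0,0],[0,-0.6,0,0.3,0,0,0],[0,-0.6,0,0.3,0,0,0],[0,-0.6,0,0.3,0,0,0],[0,-0.6,0,0.3,0,0,0]],
])

```text
time: 17.2
position: [550.5, 90.9, 176.3]
orientation: [0.638, 0.77, 0.0, 0.0]
force: [0.0, 1.4, 1.1]
finger_gap: 0.004
grasp_force: 0.5
```

```bash
python3 now.py
```

```text
t 17.2 loc [ -0.5  26.9 176.3] toolx rel -0.0 toolz [ 0. -0. -1.] F [0.27 1.33 1.06]
tilt 0.743 res 1.81 n66 needle [103.42012107   5.48539226] ang 0.726 blue 221 58
```

Request:
drive_tool([
  [[0,-0.5,0,0.3,0,0,0],[0,-0.5,0,0.3,0,0,0],[0,-0.5,0,0.3,0,0,0],[0,-0.5,0,0.3,0,0,0],[0,-0.5,0,0.3,0,0,0],[0,-0.5,0,0.3,0,0,0],[0,-0.5,0,0.3,0,0,0],[0,0,0,0,0,0,0]],
])

```text
time: 18.3
position: [551.0, 87.4, 174.1]
orientation: [0.638, 0.77, -0.0, -0.0]
force: [-0.7, 1.1, 1.2]
finger_gap: 0.006
grasp_force: 0.4
```

```bash
python3 now.py
```

```text
t 18.3 loc [ -0.6  23.4 174.1] toolx rel -0.0 toolz [-0. -0. -1.] F [-0.51  1.18  1.18]
tilt 0.772 res 1.64 n63 needle [103.42327891   5.6441958 ] ang 0.731 blue 220 61
```

Request:
drive_tool([
  [[0,-0.6,0,0.3,0,0,0],[0,-0.6,0,0.3,0,0,0],[0,-0.6,0,0.3,0,0,0],[0,-0.6,0,0.3,0,0,0],[0,-0.6,0,0.3,0,0,0],[0,0,0,0,0,0,0],[0,0,0,0,0,0,0],[0,0,0,0,0,0,0]],
])

```text
time: 19.4
position: [551.6, 84.6, 172.6]
orientation: [0.638, 0.77, 0.0, -0.0]
force: [-0.1, 0.5, 0.7]
finger_gap: 0.005
grasp_force: 0.4
```

```bash
python3 now.py
```

```text
t 19.4 loc [ -0.6  20.5 172.6] toolx rel -0.0 toolz [-0.  0. -1.] F [-0.01  0.47  0.68]
tilt 0.796 res 1.40 n65 needle [103.48872414   5.55759781] ang 0.726 blue 220 58
```

Request:
drive_tool([
  [[0,-0.6,0,0.2,0,0,0],[0,-0.6,0,0.2,0,0,0],[0,-0.6,0,0.2,0,0,0],[0,-0.6,0,0.2,0,0,0],[0,-0.6,0,0.2,0,0,0],[0,0,0,0,0,0,0],[0,0,0,0,0,0,0],[0,0,0,0,0,0,0]],
])

```text
time: 20.5
position: [552.2, 81.6, 171.6]
orientation: [0.638, 0.77, -0.0, -0.0]
force: [0.7, 0.9, 0.2]
finger_gap: 0.004
grasp_force: 0.5
```

```bash
python3 now.py
```

```text
t 20.5 loc [ -0.6  17.5 171.6] toolx rel -0.0 toolz [-0. -0. -1.] F [0.81 0.73 0.24]
tilt 0.819 res 1.20 n67 needle [103.40343243   5.45678035] ang 0.726 blue 220 45
```

Request:
drive_tool([
  [[0,-0.6,0,0.2,0,0,0],[0,-0.6,0,0.2,0,0,0],[0,-0.6,0,0.2,0,0,0],[0,-0.6,0,0.2,0,0,0],[0,-0.6,0,0.2,0,0,0],[0,0,0,0,0,0,0],[0,0,0,0,0,0,0],[0,0,0,0,0,0,0]],
])

```text
time: 21.6
position: [552.7, 78.7, 170.6]
orientation: [0.638, 0.77, -0.0, -0.0]
force: [0.3, 1.1, -0.2]
finger_gap: 0.005
grasp_force: 0.6
```

```bash
python3 now.py
```

```text
t 21.6 loc [ -0.7  14.5 170.6] toolx rel -0.0 toolz [-0. -0. -1.] F [ 0.47  1.08 -0.16]
tilt 0.841 res 1.62 n68 needle [103.48420388   5.46950317] ang 0.724 blue 221 28
```

Request:
drive_tool([
  [[0,-0.6,0,0.2,0,0,0],[0,-0.6,0,0.2,0,0,0],[0,-0.6,0,0.2,0,0,0],[0,-0.6,0,0.2,0,0,0],[0,-0.6,0,0.2,0,0,0],[0,0,0,0,0,0,0],[0,0,0,0,0,0,0],[0,0,0,0,0,0,0]],
])

```text
time: 22.7
position: [553.2, 75.7, 169.7]
orientation: [0.638, 0.77, -0.0, -0.0]
force: [-1.0, 0.3, -0.4]
finger_gap: 0.006
grasp_force: 0.5
```

```bash
python3 now.py
```

```text
t 22.7 loc [ -0.6  11.4 169.7] toolx rel -0.0 toolz [-0. -0. -1.] F [-0.97  0.44 -0.41]
tilt 0.865 res 1.64 n66 needle [103.67565836   5.82284899] ang 0.729 blue 227 28
```

The needle and blue count changed slightly. I'll hold to settle, then look.

Request:
drive_tool([
  [[0,0,0,0,0,0,0],[0,0,0,0,0,0,0],[0,0,0,0,0,0,0],[0,0,0,0,0,0,0],[0,0,0,0,0,0,0],[0,0,0,0,0,0,0],[0,0,0,0,0,0,0],[0,0,0,0,0,0,0]],
])

```text
time: 23.8
position: [553.3, 75.7, 169.7]
orientation: [0.638, 0.77, 0.0, 0.0]
force: [-1.6, 0.8, 0.9]
finger_gap: 0.004
grasp_force: 0.4
```

```bash
python3 now.py
python3 - <<'E'
import cv2,numpy as np
a=cv2.imread("pics/now_s.png")
cv2.imwrite("pics/v3.png",cv2.resize(a[150:270,285:405],None,fx=4,fy=4,interpolation=2))
E
```

```text
t 23.8 loc [ -0.5  11.4 169.7] toolx rel -0.0 toolz [ 0. -0. -1.] F [-1.44  1.1   0.86]
tilt 0.865 res 1.43 n68 needle [103.63157305   5.86527167] ang 0.732 blue 227 26
```

View pics/v3.png

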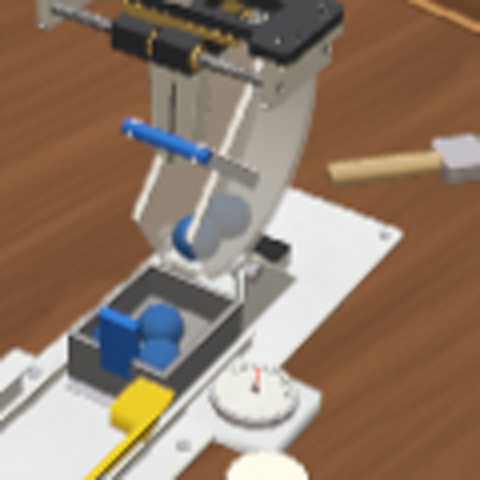

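Two tablets remain in the cup (195,235 and 228,213), and the third has dropped with the needle now past upright. Next I'll let the cup swing back gently, following the bar.

Request:
drive_tool([
  [[0,2,0,-0.5,0,0,0],[0,4,0,-1,0,0,0],[0,6,0,-1.5,0,0,0],[0,6,0,-1.5,0,0,0],[0,6,0,-1.5,0,0,0],[0,6,0,-1.5,0,0,0],[0,6,0,-1.5,0,0,0],[0,6,0,0,0,0,0]],
])

```text
time: 24.9
position: [545.3, 117.4, 178.8]
orientation: [0.638, 0.77, -0.0, -0.0]
force: [-0.5, 0.9, 0.5]
finger_gap: 0.007
grasp_force: 0.6
```

Request:
drive_tool([
  [[0,6,0,0,0,0,0],[0,6,0,0,0,0,0],[0,6,0,0,0,0,0],[0,6,0,0,0,0,0],[0,6,0,0,0,0,0],[0,6,0,0,0,0,0],[0,6,0,0,0,0,0],[0,6,0,0,0,0,0]],
])

```text
time: 25.9
position: [536.3, 164.5, 178.6]
orientation: [0.638, 0.77, -0.0, -0.0]
force: [-0.5, 1.3, -1.6]
finger_gap: 0.005
grasp_force: 0.7
```

Request:
drive_tool([
  [[0,6,0,0,0,0,0],[0,6,0,0,0,0,0],[0,6,0,0,0,0,0],[0,6,0,0,0,0,0],[0,6,0,0,0,0,0],[0,6,0,0,0,0,0],[0,6,0,0,0,0,0],[0,2,0,0,0,0,0]],
])

```text
time: 26.9
position: [528.3, 207.7, 178.8]
orientation: [0.637, 0.77, 0.0, 0.0]
force: [0.6, -0.9, -1.1]
finger_gap: 0.007
grasp_force: 0.0
```

```bash
python3 now.py
```

```text
t 26.9 loc [ -0.5 145.8 178.8] toolx rel -0.0 toolz [ 0. -0. -1.] F [ 0.41 -1.02 -1.06]
tilt -0.000 res 0.00 n47 needle [103.63055715   5.80236175] ang 0.730 blue 227 161
```

The cup is home and three tablets show blue in the tray. Now I'll go over the bar and in behind the tab.

Request:
drive_tool([
  [[0,0,0,-26,0,0,0],[0,0,0,-26,0,0,0],[0,-20,0,0,0,0,0],[0,-30,0,0,0,0,0],[0,-35,0,0,0,0,0],[0,-35,0,0,0,0,0],[0,-35,0,0,0,0,0],[0,-19,0,0,0,0,0]],
])

```text
time: 28.0
position: [560.4, 33.7, 229.3]
orientation: [0.639, 0.77, -0.001, -0.001]
force: [-0.5, 0.4, -0.3]
finger_gap: 0.007
grasp_force: 0.0
```

Request:
drive_tool([
  [[0,0,0,25,0,0,0],[0,0,0,35,0,0,0],[0,0,0,30,0,0,0],[0,0,0,20,0,0,0],[0,0,0,20,0,0,0],[0,0,0,10,0,0,0],[0,0,0,0,0,0,0],[0,0,0,0,0,0,0]],
])

```text
time: 29.0
position: [561.3, 36.3, 91.3]
orientation: [0.638, 0.77, 0.0, 0.0]
force: [0.1, 0.2, 0.4]
finger_gap: 0.007
grasp_force: 0.0
```

```bash
python3 now.py
python3 - <<'E'
import cv2,numpy as np
a=cv2.imread("pics/now_s.png")
cv2.imwrite("pics/v4.png",cv2.resize(a[150:290,255:395],None,fx=4,fy=4,interpolation=2))
E
```

```text
t 29.0 loc [ -0.1 -28.8  91.3] toolx rel -0.0 toolz [ 0.001 -0.    -1.   ] F [0.14 0.22 0.4 ]
tilt -0.000 res 0.00 n47 needle [103.61687788   5.77181834] ang 0.729 blue 227 0
```

View pics/v4.png

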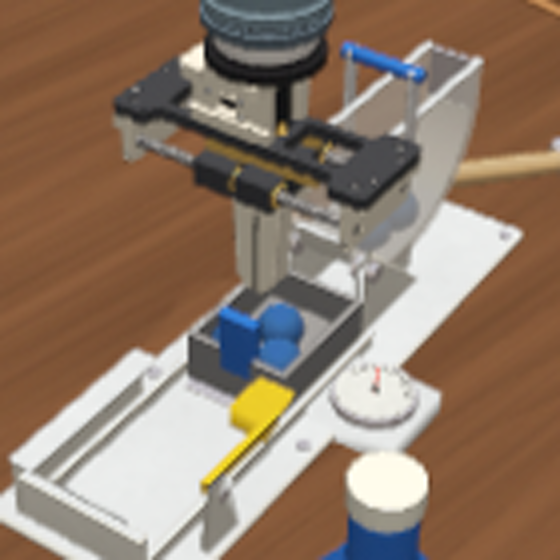

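The fingers are clear behind the tab (240,340). The two visible tablets are at (280,325) and (278,352). I'll descend to z≈64 and push.

Request:
drive_tool([
  [[0,0,0,10,0,0,0],[0,0,0,10,0,0,0],[0,0,0,7,0,0,0],[0,-2,0,0,0,0,0],[0,-2,0,0,0,0,0],[0,-2,0,0,0,0,0],[0,-2,0,0,0,0,0],[0,-2,0,0,0,0,0]],
])

```text
time: 30.1
position: [562.8, 26.4, 63.8]
orientation: [0.638, 0.77, 0.0, 0.0]
force: [0.8, 0.3, 0.3]
finger_gap: 0.002
grasp_force: 0.0
```

Request:
drive_tool([
  [[0,-3,0,0,0,0,0],[0,-3,0,0,0,0,0],[0,-4,0,0,0,0,0],[0,-4,0,0,0,0,0],[0,-4,0,0,0,0,0],[0,-4,0,0,0,0,0],[0,-4,0,0,0,0,0],[0,-4,0,0,0,0,0]],
])

```text
time: 31.1
position: [568.2, -3.0, 63.6]
orientation: [0.638, 0.77, 0.0, -0.0]
force: [-0.6, 2.3, -0.6]
finger_gap: 0.007
grasp_force: 0.8
```

```bash
python3 now.py
```

```text
t 31.1 loc [ -0.6 -68.7  63.6] toolx rel -0.0 toolz [-0.  0. -1.] F [-0.17  2.4  -0.58]
tilt -0.000 res 0.00 n47 needle [104.79819025   5.43553847] ang 0.690 blue 121 0
```

Request:
drive_tool([
  [[0,-4,0,0,0,0,0],[0,-5,0,0,0,0,0],[0,-5,0,0,0,0,0],[0,-5,0,0,0,0,0],[0,-5,0,0,0,0,0],[0,-5,0,0,0,0,0],[0,-5,0,0,0,0,0],[0,-5,0,0,0,0,0]],
])

```text
time: 32.2
position: [575.6, -41.5, 63.6]
orientation: [0.638, 0.77, -0.0, -0.0]
force: [-0.1, 0.3, -0.7]
finger_gap: 0.006
grasp_force: 0.6
```

Request:
drive_tool([
  [[0,-5,0,0,0,0,0],[0,-5,0,0,0,0,0],[0,-5,0,0,0,0,0],[0,-5,0,0,0,0,0],[0,-5,0,0,0,0,0],[0,-5,0,0,0,0,0],[0,-5,0,0,0,0,0],[0,-5,0,0,0,0,0]],
])

```text
time: 33.2
position: [583.1, -80.8, 63.6]
orientation: [0.638, 0.77, -0.0, 0.0]
force: [-1.0, 1.3, -1.5]
finger_gap: 0.004
grasp_force: 0.6
```

Request:
drive_tool([
  [[0,-5,0,0,0,0,0],[0,-5,0,0,0,0,0],[0,-5,0,0,0,0,0],[0,-4,0,0,0,0,0],[0,-4,0,0,0,0,0],[0,-4,0,0,0,0,0],[0,-4,0,0,0,0,0],[0,-4,0,0,0,0,0]],
])

```text
time: 34.2
position: [589.6, -115.1, 63.7]
orientation: [0.638, 0.77, -0.0, 0.0]
force: [0.3, 2.0, -0.1]
finger_gap: 0.003
grasp_force: 0.8
```

```bash
python3 now.py
```

```text
t 34.2 loc [  -0.6 -182.8   63.7] toolx rel -0.0 toolz [ 0. -0. -1.] F [ 0.69  1.95 -0.15]
tilt 0.007 res 0.00 n45 needle [102.75741107   4.47877193] ang 0.713 blue 0 0
```

Now a slow push to the stop, watching the force.

Request:
drive_tool([
  [[0,-2,0,0,0,0,0],[0,-2,0,0,0,0,0],[0,-2,0,0,0,0,0],[0,-2,0,0,0,0,0],[0,-2,0,0,0,0,0],[0,-2,0,0,0,0,0],[0,-2,0,0,0,0,0],[0,-2,0,0,0,0,0]],
])

```text
time: 35.3
position: [592.1, -127.9, 64.1]
orientation: [0.638, 0.77, 0.001, -0.002]
force: [-1.9, 14.9, 9.4]
finger_gap: 0.005
grasp_force: 7.4
```

Request:
drive_tool([
  [[0,-1,0,0,0,0,0],[0,-1,0,0,0,0,0],[0,-1,0,0,0,0,0],[0,-1,0,0,0,0,0],[0,0,0,0,0,0,0],[0,0,0,0,0,0,0],[0,0,0,0,0,0,0],[0,0,0,0,0,0,0]],
])

```text
time: 36.3
position: [592.1, -128.0, 64.1]
orientation: [0.637, 0.77, 0.003, -0.004]
force: [-2.6, 21.4, 11.9]
finger_gap: 0.004
grasp_force: 11.1
```

```bash
python3 now.py
python3 - <<'E'
import cv2,numpy as np
a=cv2.imread("pics/now_s.png")
cv2.imwrite("pics/v5.png",cv2.resize(a[180:300,235:375],None,fx=4,fy=4,interpolation=2))
E
```

```text
t 36.3 loc [  -0.7 -196.    64.1] toolx rel -0.0 toolz [-0.003  0.009 -1.   ] F [ 1.47 21.51 11.9 ]
tilt 0.006 res 0.04 n44 needle [102.53936833   4.66512316] ang 0.725 blue 0 0
```

View pics/v5.png

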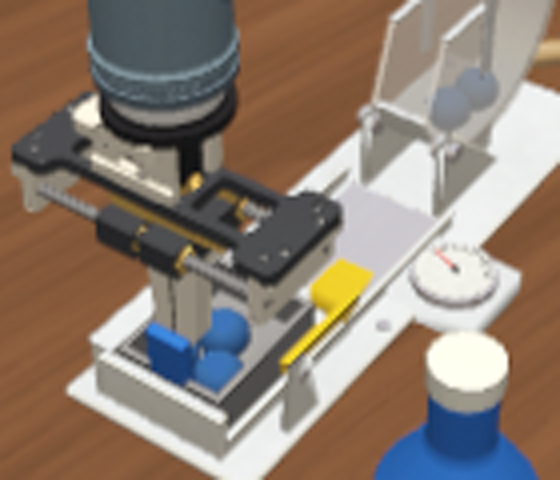

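The push has met the stop (21 N, not moving). The catch looks down behind the tray, and two tablets are visible beside the tab. I'll back off, rise and check.

Request:
drive_tool([
  [[0,5,0,0,0,0,0],[0,5,0,0,0,0,0],[0,5,0,0,0,0,0],[0,5,0,0,0,0,0],[0,5,0,0,0,0,0],[0,0,0,-20,0,0,0],[0,0,0,-40,0,0,0],[0,0,0,-50,0,0,0]],
])

```text
time: 37.4
position: [587.7, -109.7, 173.7]
orientation: [0.638, 0.77, -0.001, -0.001]
force: [0.5, -0.6, 0.1]
finger_gap: 0.005
grasp_force: 0.0
```

Request:
drive_tool([
  [[0,0,-30,-40,0,0,0],[0,0,-45,-20,0,0,0],[0,0,-45,0,0,0,0],[0,0,-45,0,0,0,0],[0,0,-45,0,0,0,0],[0,0,-30,0,0,0,0],[0,0,0,0,0,0,0],[0,0,0,0,0,0,0]],
])

```text
time: 38.4
position: [353.6, -155.0, 234.0]
orientation: [0.638, 0.77, 0.0, 0.001]
force: [-0.2, -0.5, 0.2]
finger_gap: 0.007
grasp_force: 0.0
```

```bash
python3 now.py
python3 - <<'E'
import cv2,numpy as np
from m import *
a=cv2.imread("pics/now_s.png");b=cv2.imread("pics/now_t.png")
c=np.zeros((480,800,3),np.uint8);c[:,:400]=cv2.resize(a[190:310,250:350],None,fx=4,fy=4,interpolation=2);c[:320,400:]=cv2.resize(b[160:240,305:405],None,fx=4,fy=4,interpolation=2);cv2.imwrite("pics/v6.png",c)
def yel(i): 
    m=cv2.inRange(cv2.cvtColor(i,cv2.COLOR_BGR2HSV),(20,150,100),(32,255,255));m[:225]=0;m[280:]=0;m[:,:290]=0;m[:,335:]=0;v,u=np.nonzero(m);return u.mean(),v.mean(),len(u)
print(yel(cv2.imread("pics/scene0.png")),yel(a))
E
```

```text
t 38.4 loc [-239.9 -177.9  234. ] toolx rel -0.001 toolz [ 0.001 -0.001 -1.   ] F [-0.28 -0.49  0.25]
tilt 0.001 res 0.05 n45 needle [102.59453774   4.36401645] ang 0.714 blue 0 0
(np.float64(317.89690721649487), np.float64(254.29896907216494), 194) (np.float64(317.05263157894734), np.float64(255.47368421052633), 190)
```

View pics/v6.png

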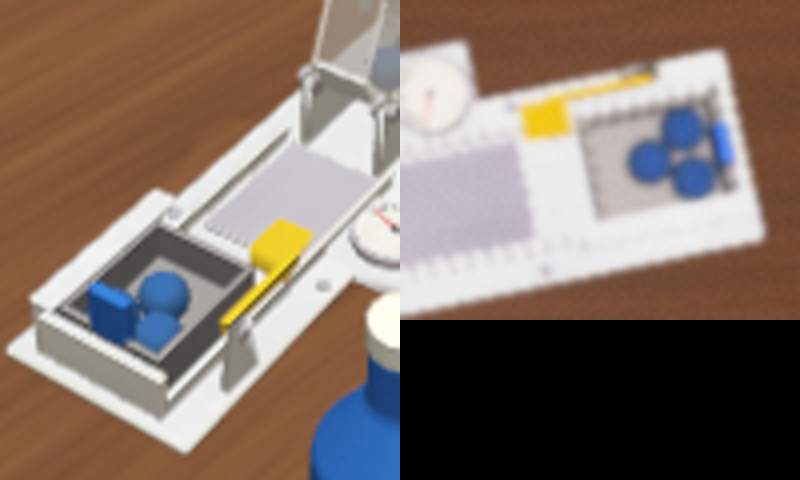

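The tray is against the end stop with three tablets in it (right panel: 682,130; 650,162; 693,178). The catch is down behind it at (547,120), the cup is home and the arm is clear.

```bash
python3 -c "
from station import job_done
print(job_done())"
```

```text
the job is handed in; nothing more can be done
None
```

I handed the job in at about 38 s; no verdict came back. The last pictures show three tablets in the tray, the tray against the end stop with the catch down behind it, and the cup back on its rest; two tablets were still in it when I last viewed it, as the tray reached the stop.

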